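# Pin the draw bar of a coating-line carrier into its clevis

### The arm

A 6-joint arm with a two-finger parallel gripper is mounted at the origin on the work surface. World frame = base frame: x ahead of the robot, y to its left, z up, the work surface at z = 0. Lengths are in mm, angles in rad, forces in N, time in s.
With the tool pointing down it reaches from about 350 to 875 mm from the base axis. Payload 4.2 kg.
Tool frame: the origin (TCP) lies midway between the tips of the shut fingers; the grasp point (between the pads) lies 19 mm behind it; z points along the fingers, y is the line along which they close (so a half turn about z gives the same grasp; the last joint's range is limited). The gripper opens to 85 mm and grips with 20 to 120 N. Pads are 22 mm wide; open, the fingers measure 114 mm over their backs; the gripper's body (76 mm by 85 mm) begins 54 mm behind the grasp point. The pads swing forward as they close: fully open they stand 13 mm farther back than shut.
Start: joints at [-0.917, 0.385, 0.008, 0, -1.194, -0.259], TCP at [240.403, -576.893, 231.312] pointing down, gripper open.
Joint ranges: [-3.14, 3.14], [-1.21, 2.06], [-1.07, 1.41], [-3.16, 2.05], [-2.99, -0.16], [-3.1, 3.1]. Speed limits (rad/s): [2.79, 2.79, 3.14, 3.14, 3.14, 3.14].

### API

Orientations are given as a unit quaternion [x, y, z, w].
In Python, from bench import read_state, get_image, job_done gives the robot as it stands.
- The arm moves only by the shell command python3 -m jog 'ROWS'. ROWS is JSON, a list of rows, each a list of 3 entries, a list of its own where there are three numbers: the shift along the world's x, y, z scaled (see below), then the turn, a rotation vector about the world's x, y, z scaled (see below), then the gripper's target within -1 to 1 (shut at 1, half-way at 0, fully open at -1). In form: [[[x, y, z], [wx, wy, wz], claw], ...]. A call has 1 to 20 rows; each row is the pose to reach, as a shift and turn from the pose commanded when the call began; what a row does not reach only later rows make up. The controller multiplies each number of a shift by 10 cm and each number of a turn by 120 degrees. A row lasts 1/10 s, in which the tool goes at most 50 mm and 8.59 degrees, less where a joint would pass 70% of its speed; a pose out of reach is approached as far as the arm can. A call with a number of a shift or a turn outside -1 to 1 is refused whole. A call with a gripper value outside its range is refused whole. The fingers move at their own pace and stop on an object; the grip force is fixed at half the most. Time passes only in rows, so rows that repeat a pose let the fingers close. It gives the time, the measured TCP pose, the force, the opening and the grip force at its end, in the units of the state.
- read_state(): the state, without advancing time (a new reading comes with each control period).
- get_image(name): name is "scene" or "top" or "wrist"; returns a dict with "frame" (480x640x3 uint8, red, green, blue), "range_z" (480x640 float32, mm along the optical axis (not along the pixel's ray), 0 where there is no reading), "fx", "fy", "cx", "cy" (pixels), "R" (3x3) and "t" (3): a world point X has camera coordinates R X + t. Camera axes: x right, y down, z forward; pixel columns grow to the right and rows downward; lengths in mm; the calibration is good to about 2 mm. A picture is of the moment at which its call begins.
- job_done(): hands the job in; it is judged then, once.
The state is a dict: "clock": time; "joints": joint angles; "joint_vel": joint speeds; "joint_efforts": joint torques, N m; "position": TCP position; "ee_rot": TCP orientation; "contact_force": force on the tool from outside, world axes, zero at the start; "wrist_torque": the same for the moment, N m; "gripper_width": finger opening in mm; "grasp_force": force on a finger pad.
Only numpy, scipy, OpenCV 4.12 (cv2) and the standard library are available. Lean on these libraries where they do the work, as an engineer would, in place of code of your own. Each camera call takes 0.05 s, during which the arm holds its last target. There are 200 camera calls.

### The job

Couple the draw bar to the blue clevis: take the long yellow-headed pin from the rack and put it down through the upper knuckle, the draw bar's hole and the lower knuckle until its head sits fully home on the blue top, then let go. The bar has been left pushed in too far, so draw it back by its red handle and line its hidden hole up by feel, stopping gently as soon as the pin catches and never forcing it against the bar. Leave the short pins in the rack and the other things on the bench where they are.

Things in the scene. Friction and masses are not known exactly. Their poses are not given: they have to be found in the camera images.
- draw_head: Blue steel clevis on a dark base plate 325 x 90 mm, fixed to the bench. Origin: on the bench, at the foot of the vertical axis of the knuckle holes; z up, +x along the draw bar, away from its handle. Two knuckles, plates 56 mm wide from x = -35 to 93 mm: the upper 70 to 90 mm above the bench with an 11 mm hole, the lower 34 to 46 mm with a 12 mm hole. The draw bar slides between them.
- knuckle_hole (a point): Centre of the mouth of the upper knuckle's hole, on the blue top face, 90 mm above the bench. A pin standing in this hole rests on the bar's tongue 24 mm deep, and drops by its own weight when the tongue's hole comes under it; then it catches the bar, which can be felt at the handle.
- draw_bar: Grey clamp block 46 x 58 mm with red handle, sliding along draw_head's x; its tongue (34 mm wide, 50 to 66 mm above the bench) runs between the knuckles. The tongue's square 12 mm hole starts out of sight, 14 to 52 mm too far in (+x), at 142 to 172 mm from the handle axis (clamped differently each time). Origin: on the bench below the handle axis, axes as draw_head.
- handle_top (a point): Centre of the top of the draw bar's red handle: a round post 18 mm thick, 70 to 125 mm above the bench, about 120 mm to -x of the knuckle hole. Drawn to -x, the bar slides with a drag of 3 to 5 N and stays where left; its travel is 55 mm, and at both stops solid tongue lies under the upper knuckle's hole unless the holes are lined up.
- pin: Long steel pin with a yellow head, standing in the rack; 100 to 160 g. Origin: centre of its tip, z up towards the head. Shank 10 mm thick, 62 mm long, the last 7 mm tapering to a 7 mm tip; round head 22 mm wide, 30 mm tall (62 to 92 mm from the tip). Fully home, the head's underside lies on the blue top and the tip is 28 mm above the bench.
- pin_rack: Wooden block 50 x 190 x 42 mm, fixed, with three holes in a row along its y, 70 mm apart; hole floors are 7 mm above the bench. Origin: centre of its underside. The three pins stand in its holes in any order.
- short_pin_black: Black-headed short pin in the rack, shank 48 mm, head 22 x 30 mm: leave it. Origin at its tip.
- short_pin_green: Green-headed short pin in the rack, shank 44 mm, head 22 x 30 mm: leave it. Origin at its tip.
- wrench: Steel wrench lying on the bench: leave it. Origin near its middle, on the bench.
- casting: Small aluminium casting 85 x 50 x 34 mm on the bench: leave it. Origin: centre of its underside.
- can: Can 66 mm in diameter, 120 mm tall: leave it. Origin: centre of its underside.
- tape: Orange roll of masking tape, 90 mm across, 25 mm tall: leave it. Origin: centre of its underside.

How it is judged:
By the outcome, as a careful person would: the job done as asked, in the order asked, and still so for the second after the job is handed in, with the robot touching nothing.
It also fails if it takes over 72 s, if anything falls off the work surface, if the arm or the gripper's body presses on something with over 40 N, if the wrist force passes 120 N, or if a joint passes its speed limit or range.

## Working session

There is one attempt and no reset: what is moved stays moved. The work goes in short steps, Python scripts to look and compute and a shell command to move; the robot and the scene stay as the last step left them, time stands still between calls to the robot, and variables do not carry over. Pictures are saved under pics/ and viewed, at most 10 in all, crops included, and the job is handed in when it is done.

```bash
ls; mkdir -p pics
python3 - <<'E'
from bench import *
import cv2,numpy as np
s=read_state();print(s)
for n in("scene","top"):
    d=get_image(n);cv2.imwrite(f"pics/{n}0.png",d["frame"][:,:,::-1]);np.savez(f"{n}0.npz",**d)
    print(n,d["fx"],d["cx"],d["cy"],d["R"],d["t"])
E
```

```text
pics
{'clock': 0.0, 'joints': array([-9.17405369e-01,  3.85542154e-01,  6.60825219e-03, -5.21935263e-04,
       -1.19401286e+00, -2.58599402e-01]), 'joint_vel': array([-2.60628029e-04,  1.51559522e-03, -9.75799913e-04,  8.34902956e-05,
       -3.68596323e-04, -1.10044036e-03]), 'joint_efforts': array([-3.13798428e-04, -3.92288804e+01,  1.88395053e+01,  4.18612406e+00,
       -4.66976737e-03,  1.12224930e-05]), 'position': array([ 240.17345525, -576.36101383,  230.22000952]), 'ee_rot': array([-1.96021820e-01,  9.80598915e-01,  1.07216614e-03, -2.55703668e-04]), 'contact_force': array([-0.01858377, -0.20352872, -0.41271456]), 'wrist_torque': array([-0.02782263, -0.0046103 ,  0.03060763]), 'grasp_force': 0.0, 'gripper_width': 85.32071121217113}
scene 435.9618893288616 325.4279166855095 240.65044860913937 [[-0.35287482  0.93563354 -0.00832096]
 [ 0.67442364  0.24817498 -0.69538617]
 [-0.64856157 -0.25099612 -0.71858809]] [ 175.63889434 -289.43147472 1373.30847068]
top 573.9547724395513 330.2779509241194 244.8513485671342 [[ 0.02144372 -0.99975348  0.00575799]
 [-0.9979349  -0.0217528  -0.06043792]
 [ 0.06054827 -0.00445009 -0.99815535]] [ -23.49811965  513.6644659  1438.14253943]
```

View pics/scene0.png

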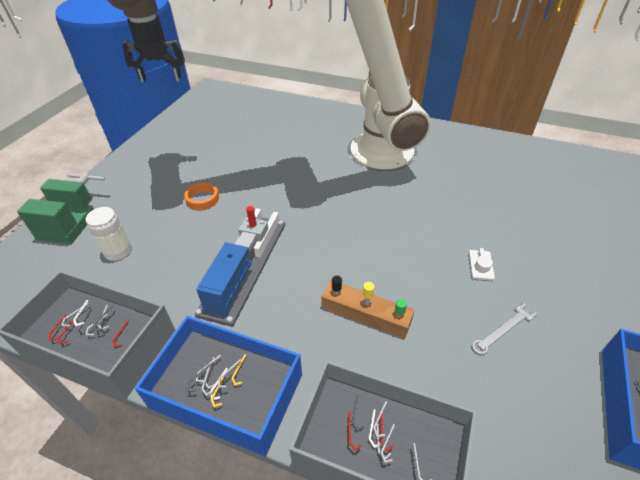

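View pics/top0.png

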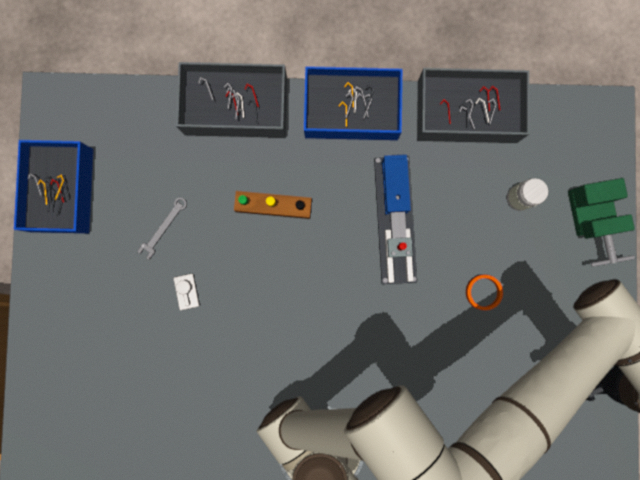

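The scene view shows the yellow pin at about (369,290) in the middle of the rack, with the red handle at (251,215). The top view has the yellow pin at (270,201), the handle at (402,246) and the dark knuckle hole at (398,197).

```bash
cat > h.py <<'E'
import numpy as np,cv2
def ray(d,u,v,z):
    R=d["R"];t=d["t"];o=-R.T@t
    r=R.T@np.array([(u-d["cx"])/d["fx"],(v-d["cy"])/d["fy"],1.]);return o+r*(z-o[2])/r[2]
def cen(m,box=None):
    m=m.astype(np.uint8)
    if box: k=np.zeros_like(m);a,b,c,e=box;k[b:e,a:c]=1;m=m*k
    n,l,s,c=cv2.connectedComponentsWithStats(m);i=1+np.argmax(s[1:,4]);return c[i],s[i],(l==i)
E
python3 - <<'E'
from h import *
d=dict(np.load("top0.npz"));f=d["frame"].astype(int);r,g,b=f[...,0],f[...,1],f[...,2]
rz=d["range_z"]
def show(n,m,box,z):
    c,s,l=cen(m,box);print(n,c.round(1),s,ray(d,*c,z).round(1));return l
show("yellow",(r>150)&(g>130)&(b<90),(230,180,320,225),99)
show("red",(r>130)&(g<70)&(b<70),(380,230,420,265),125)
l=show("blue",(b>90)&(r<70)&(b>g+40),(370,145,420,225),90)
show("hole",(f.sum(2)<150),(388,185,408,208),90)
sub=f[190:206,390:407].sum(2);print(sub)
show("wood",(r>110)&(g<130)&(b<80)&(r>g+30),(225,180,320,225),42)
p=cv2.findContours(l.astype(np.uint8),0,1)[0];p=max(p,key=len);rc=cv2.minAreaRect(p);bx=cv2.boxPoints(rc);print(rc,[ray(d,*q,90).round(1) for q in bx])
# range check: heights
R,t=d["R"],d["t"]
for u,v in((270,201),(402,246),(398,197),(398,180)):
    z=rz[v,u];X=R.T@(np.array([(u-d["cx"])/d["fx"]*z,(v-d["cy"])/d["fy"]*z,z])-t);print(u,v,X.round(1))
s=dict(np.load("scene0.npz"));f=s["frame"].astype(int);r,g,b=f[...,0],f[...,1],f[...,2]
for n,m,box in(("y",(r>150)&(g>130)&(b<90),(350,275,385,305)),("r",(r>130)&(g<70)&(b<70),(240,200,262,232))):
    c,st,_=cen(m,box);print(n,c,st,ray(s,*c,84 if n=="y" else 97).round(1))
E
```

```text
yellow [269.8 200.4] [265 196  10  10  72] [612.4 135.3  99. ]
red [402.1 245.7] [399 243   7   7  38] [ 509.1 -180.3  125. ]
blue [396.4 182.7] [ 383  155   28   57 1327] [ 663.8 -168.8   90. ]Traceback (most recent call last):
  File "<stdin>", line 9, in <module>
  File "<stdin>", line 5, in show
  File "h.py", line 8, in cen
    n,l,s,c=cv2.connectedComponentsWithStats(m);i=1+np.argmax(s[1:,4]);return c[i],s[i],(l==i)
                                                    ~~~~~~~~~^^^^^^^^^
    return _wrapfunc(a, 'argmax', axis=axis, out=out, **kwds)
    return bound(*args, **kwds)
ValueError: attempt to get argmax of an empty sequence
```

Run:
```python
from h import *
d=dict(np.load("top0.npz"));f=d["frame"].astype(int);r,g,b=f[...,0],f[...,1],f[...,2]
rz=d["range_z"];R,t=d["R"],d["t"]
print(f[190:206,389:408].sum(2))
V,U=np.mgrid[0:480,0:640];P=np.stack([(U-d["cx"])/d["fx"]*rz,(V-d["cy"])/d["fy"]*rz,rz],-1);X=(P-t)@R
m=(b>90)&(b>g+40)&(abs(X[...,2]-90)<6);c,s,l=cen(m,(370,145,420,225));print(s,X[l].mean(0))
p=max(cv2.findContours(l.astype(np.uint8),0,1)[0],key=len)
w=np.array([ray(d,*q[0],90)[:2] for q in p],np.float32);rc=cv2.minAreaRect(w);print(rc,cv2.boxPoints(rc))
for u,v in((270,201),(402,246),(398,180)):print(X[v,u].round(1))
m=(r>100)&(g<130)&(b<80)&(r>g+30)&(abs(X[...,2]-42)<6);c,s,l=cen(m,(225,180,320,225))
w=X[l][:,:2].astype(np.float32);rc=cv2.minAreaRect(w);print("rack",rc)
s=dict(np.load("scene0.npz"));f=s["frame"].astype(int);r,g,b=f[...,0],f[...,1],f[...,2]
for n,m,box in(("y",(r>150)&(g>130)&(b<90),(350,275,385,305)),("r",(r>130)&(g<70)&(b<70),(240,200,262,232))):
    c,st,_=cen(m,box);print(n,c,st,ray(s,*c,88 if n=="y" else 100).round(1))
```

```text
[[253 249 244 247 253 258 249 254 249 251 249 241 243 244 252 246 249 258
  248]
 [249 261 252 252 247 250 254 254 247 249 255 243 246 256 247 252 246 244
  256]
 [259 255 245 251 245 250 255 254 246 253 247 255 245 250 253 250 250 251
  249]
 [247 249 252 256 243 251 249 250 234 237 239 252 249 243 250 255 247 244
  253]
 [245 249 245 250 248 244 245 236 209 196 215 234 246 247 252 243 246 248
  247]
 [249 255 252 255 244 245 251 253 247 203 180 203 239 253 246 249 259 249
  251]
 [258 245 248 254 248 260 283 340 370 316 193 194 241 254 256 252 246 239
  243]
 [252 251 249 254 257 249 289 373 430 378 222 199 248 256 250 253 243 250
  245]
 [251 248 252 258 257 254 268 331 402 381 255 221 243 251 246 249 246 247
  253]
 [254 252 249 250 256 256 247 283 334 316 262 246 248 247 249 251 243 243
  247]
 [258 255 254 253 255 249 257 249 268 268 249 257 246 250 243 248 251 239
  254]
 [260 249 254 251 255 241 245 243 242 258 250 255 256 245 253 245 249 256
  247]
 [257 255 247 252 248 247 253 245 249 255 241 249 247 247 251 250 252 249
  257]
 [261 261 250 245 249 253 250 254 254 254 255 261 248 252 255 243 253 254
  251]
 [263 260 261 254 250 256 255 253 247 258 254 254 249 253 252 244 252 257
  245]
 [262 253 251 248 258 261 259 255 254 259 255 255 260 254 247 252 247 245
  246]]
[ 384  155   27   57 1223] [ 663.939352   -169.93097549   89.78033938]
((663.8880004882812, -169.8893585205078), (137.3321075439453, 56.0367317199707), 4.339341640472412) [[ 593.29877 -147.14682]
 [ 597.53876 -203.02292]
 [ 734.47723 -192.6319 ]
 [ 730.23724 -136.7558 ]]
[610.7 134.4 102. ]
[ 508.2 -179.6  128. ]
[ 670.1 -172.4   91.7]
rack ((612.5032958984375, 135.02035522460938), (190.7661895751953, 49.8145751953125), 86.20067596435547)
y [367.5326087  293.27173913] [363 287  10  12  92] [624.7 138.5  88. ]
r [250.91666667 216.20833333] [247 207   9  20 120] [ 513.6 -178.2  100. ]
```

```bash
M='' ; 
python3 -m jog '[[[0.72,0.81,0.14],[0,0,0.1124],-1],[[0.72,0.81,0.14],[0,0,0.1124],-1],[[0.72,0.81,0.14],[0,0,0.1124],-1]]' >/dev/null &&
python3 -m jog '[[[0.72,0.81,0.14],[0,0,0.1124],-1],[[0.72,0.81,0.14],[0,0,0.1124],-1],[[0.72,0.81,0.14],[0,0,0.1124],-1]]'  >/dev/null&&
python3 -m jog '[[[0.72,0.81,0.14],[0,0,0.1124],-1],[[0.72,0.81,0.14],[0,0,0.1124],-1],[[0.72,0.81,0.14],[0,0,0.1124],-1]]' >/dev/null &&
python3 -m jog '[[[0.72,0.81,0.14],[0,0,0.1124],-1],[[0.72,0.81,0.14],[0,0,0.1124],-1],[[0.72,0.81,0.14],[0,0,0.1124],-1]]' >/dev/null &&
python3 -m jog '[[[0.72,0.81,0.14],[0,0,0.1124],-1],[[0.72,0.81,0.14],[0,0,0.1124],-1],[[0.72,0.81,0.14],[0,0,0.1124],-1],[[0.72,0.81,0.14],[0,0,0.1124],-1],[[0.72,0.81,0.14],[0,0,0.1124],-1]]'
python3 - <<'E'
from bench import *
import cv2,numpy as np
d=get_image("wrist");cv2.imwrite("pics/w1.png",d["frame"][:,:,::-1]);np.savez("w1.npz",**d)
print(d["R"],-d["R"].T@d["t"],read_state()["clock"])
E
```

```text
clock: 1.8
position: [599.5, -172.9, 300.7]
ee_rot: [-0.707, 0.707, 0.001, -0.001]
contact_force: [-0.5, -0.5, 0.2]
gripper_width: 85.0
grasp_force: 0.0
[[-9.99998700e-01  3.64011804e-04  1.57067290e-03]
 [ 7.84278654e-04  9.60980953e-01  2.76613434e-01]
 [-1.40869618e-03  2.76614307e-01 -9.60979990e-01]] [ 600.48051168 -243.40393429  443.11080846] 1.85
```

View pics/w1.png

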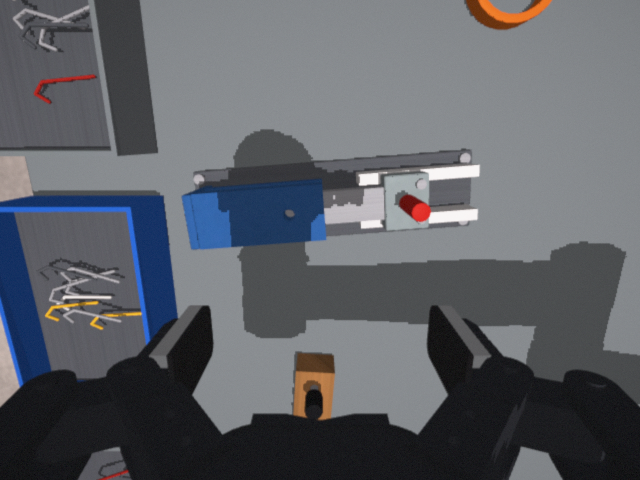

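The wrist view shows the knuckle hole at about (290,213), the red handle top at about (421,212) and the black pin nearest in the rack at (314,402).

Run:
```python
from h import *
d=dict(np.load("w1.npz"));f=d["frame"].astype(int);r,g,b=f[...,0],f[...,1],f[...,2]
print(d["fx"])
np.set_printoptions(linewidth=200)
print((r)[203:224,278:304])
m=(r>120)&(g<70)&(b<70);c,s,l=cen(m,(380,180,450,240));print(c,s)
m=(r>190)&(g<60);c,s,l=cen(m,(380,180,450,240));print("bright",c,s)
for u,v,z in((290,213,90),(421,212,125)):print(ray(d,u,v,z).round(1))
rz=d["range_z"];X=(np.array([(403-d["cx"])/d["fx"],(225-d["cy"])/d["fy"],1])*rz[225,403]-d["t"])@d["R"];print("block",X)
m=(b>80)&(b>g+35)&(r<90)
V,U=np.mgrid[0:480,0:640];P=np.stack([(U-d["cx"])/d["fx"]*rz,(V-d["cy"])/d["fy"]*rz,rz],-1);X=(P-d["t"])@d["R"]
l=m&(abs(X[...,2]-90)<4)&(X[...,1]>-230)&(X[...,0]<760)
c,s,l=cen(l,(150,150,340,260))
rc=cv2.minAreaRect(X[l][:,:2].astype(np.float32));print("top",rc,X[l].mean(0))
```

```text
363.8380440930195
[[ 29  25  30  34  31  31  28  31  32  34  31  31  30  29  33  29  30  29  30  32  28  29  27  31  29  27]
 [ 28  26  32  31  29  29  28  23  30  32  34  30  31  30  31  27  32  29  32  26  25  29  29  30  32  27]
 [ 30  27  26  29  27  29  29  30  29  33  28  30  26  31  30  30  31  31  30  30  35  30  23  31  27  30]
 [ 30  32  32  29  32  29  29  29  30  32  27  31  30  33  31  32  30  30  28  31  32  32  30  28  29  28]
 [ 31  32  30  28  31  29  28  28  30  32  27  30  34  33  24  30  28  32  28  32  31  32  30  24  29  34]
 [ 31  30  30  31  28  29  31  25  28  31  30  31  33  28  33  32  30  31  31  35  33  29  28  33  28  32]
 [ 32  30  33  31  33  28  27  32  39  46  54  50  49  40  28  33  31  31  33  32  27  31  32  30  31  30]
 [ 31  32  25  31  31  31  35  56  80  88  91  87  83  73  57  37  33  30  31  32  35  29  28  33  28  27]
 [ 30  26  30  31  32  26  34  68  95  99 101 102 101  95  86  56  39  32  33  31  26  32  32  29  32  32]
 [ 34  30  31  35  29  23  33  74  93 101 100 101 100  99  98  72  42  33  33  33  32  30  31  28  30  30]
 [ 34  31  3
[... 819 characters left out ...]
 29  28  30  29  27  28]
 [ 30  32  30  32  30  25  30  31  29  27  26  26  29  29  34  26  28  30  32  30  30  28  32  31  28  26]
 [ 33  31  32  29  31  28  32  31  26  26  32  30  28  26  32  30  27  28  30  29  33  31  34  32  27  25]
 [ 32  30  31  30  30  31  28  32  32  31  26  30  35  33  30  28  28  32  26  31  29  30  29  31  32  30]]
[420.31654676 211.39568345] [411 202  20  19 278]
bright [420.63414634 211.78455285] [412 203  18  18 246]
[ 629.2 -175.4   90. ]
[ 510.2 -182.9  125. ]
block [ 512.17569972 -158.43627273   68.98035387]
top ((664.5497436523438, -170.98348999023438), (137.60916137695312, 56.41726303100586), 4.349132537841797) [ 665.9926761  -171.83606541   89.75534793]
```

```bash
python3 -m jog '[[[0.03,0.77,0],[0,0,0],-1],[[0.03,0.77,0],[0,0,0],-1]]' >/dev/null &&
python3 -m jog '[[[0.03,0.77,-0.2],[0,0,0],-1],[[0.03,0.77,-0.2],[0,0,0],-1]]' >/dev/null &&
python3 -m jog '[[[0.03,0.77,-0.4],[0,0,0],-1],[[0.03,0.77,-0.4],[0,0,0],-1]]' >/dev/null &&
python3 -m jog '[[[0.03,0.77,-0.4],[0,0,0],-1],[[0.03,0.77,-0.4],[0,0,0],-1],[[0.03,0.77,-0.4],[0,0,0],-1],[[0.03,0.77,-0.4],[0,0,0],-1]]'
python3 - <<'E'
from bench import *
from h import *
d=get_image("wrist");cv2.imwrite("pics/w2.png",d["frame"][:,:,::-1]);np.savez("w2.npz",**d)
f=d["frame"].astype(int);r,g,b=f[...,0],f[...,1],f[...,2]
m=(r>120)&(g>100)&(b<70);c,s,l=cen(m,(200,100,450,380));print(c,s)
p=max(cv2.findContours(l.astype(np.uint8),0,1)[0],key=len);print(cv2.minEnclosingCircle(p))
for z in(85,99):print(ray(d,*c,z).round(1))
E
```

```text
clock: 2.85
position: [612.1, 135.0, 201.1]
ee_rot: [0.707, -0.707, -0.0, 0.001]
contact_force: [0.0, 0.1, 0.4]
gripper_width: 85.5
grasp_force: 0.0
[319.95348837 241.06162791] [305 223  31  36 860]
((320.3516845703125, 240.5381317138672), 18.070064544677734)
[612.6 135.2  85. ]
[612.6 131.4  99. ]
```

View pics/w2.png

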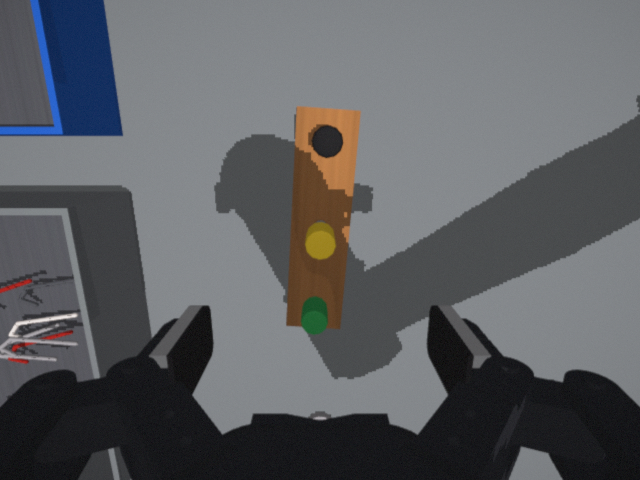

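The wrist view shows the yellow head at (320,241), centred between the fingers, with black at (327,141) and green at (315,315) as neighbours. I'll descend and grip.

```bash
python3 -m jog '[[[0,-0.01,-0.5],[0,0,0],-1],[[0,-0.01,-0.9],[0,0,0],-1],[[0,-0.01,-0.9],[0,0,0],-1]]' >/dev/null &&
python3 -m jog '[[[0,0,-0.2],[0,0,0],-1],[[0,0,-0.38],[0,0,0],-1],[[0,0,-0.38],[0,0,0],-1]]' &&
python3 -m jog '[[[0,0,0],[0,0,0],1],[[0,0,0],[0,0,0],1],[[0,0,0],[0,0,0],1],[[0,0,0],[0,0,0],1],[[0,0,0],[0,0,0],1],[[0,0,0],[0,0,0],1],[[0,0,0],[0,0,0],1],[[0,0,0],[0,0,0],1],[[0,0,0],[0,0,0],1],[[0,0,0],[0,0,0],1]]'
```

```text
clock: 3.5
position: [612.5, 133.7, 73.8]
ee_rot: [-0.707, 0.707, 0.0, -0.001]
contact_force: [0.8, 0.1, 0.4]
gripper_width: 85.6
grasp_force: 0.0
clock: 4.5
position: [612.7, 135.2, 74.3]
ee_rot: [0.708, -0.707, 0.0, -0.0]
contact_force: [-1.7, 0.3, 5.8]
gripper_width: 20.2
grasp_force: 58.5
```

```bash
python3 -m jog '[[[0,0,0.2],[0,0,0],1],[[0,0,0.4],[0,0,0],1],[[0,0,0.7],[0,0,0],1],[[0,0,1],[0,0,0],1],[[0,0,1],[0,0,0],1]]' &&
python3 -m jog '[[[0.02,-0.4,0.3],[0,0,0],1],[[0.05,-0.85,0.3],[0,0,0],1],[[0.06,-1,0.3],[0,0,0],1]]' >/dev/null &&
python3 -m jog '[[[0.03,-0.5,0],[0,0,0],1],[[0.06,-1,0],[0,0,0],1],[[0.06,-1,0],[0,0,0],1]]'  >/dev/null &&
python3 -m jog '[[[0.03,-0.5,0],[0,0,0],1],[[0.06,-1.0,0],[0,0,0],1],[[0.06,-1.0,0],[0,0,0],1],[[0.06,-1.0,0],[0,0,0],1],[[0.06,-1.0,0],[0,0,0],1]]'
python3 - <<'E'
from bench import *
from h import *
for n in("wrist","scene"):
    d=get_image(n);np.savez(n+"3.npz",**d);fr=d["frame"][:,:,::-1]
    if n=="scene": fr=cv2.resize(fr[140:320,150:390],None,fx=3,fy=3)
    cv2.imwrite(f"pics/{n}3.png",fr)
E
```

```text
clock: 5.0
position: [614.9, 136.0, 177.8]
ee_rot: [0.708, -0.706, 0.002, -0.004]
contact_force: [-0.2, 0.8, -0.3]
gripper_width: 19.7
grasp_force: 59.6
clock: 6.1
position: [630.1, -163.9, 202.1]
ee_rot: [0.708, -0.707, -0.001, 0.0]
contact_force: [-0.6, -0.5, -0.7]
gripper_width: 19.9
grasp_force: 59.6
```

View pics/wrist3.png

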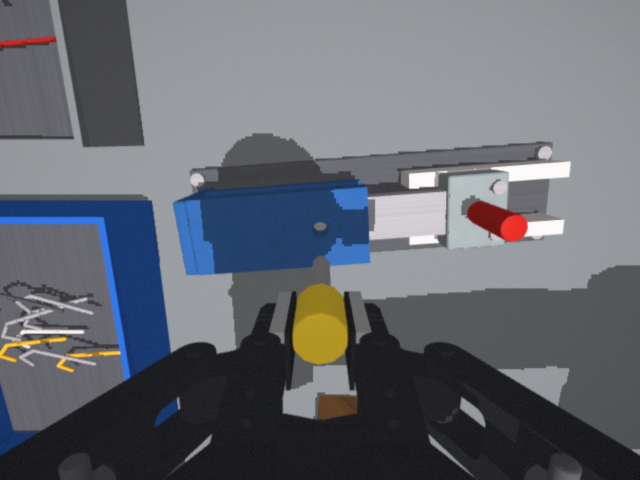

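View pics/scene3.png

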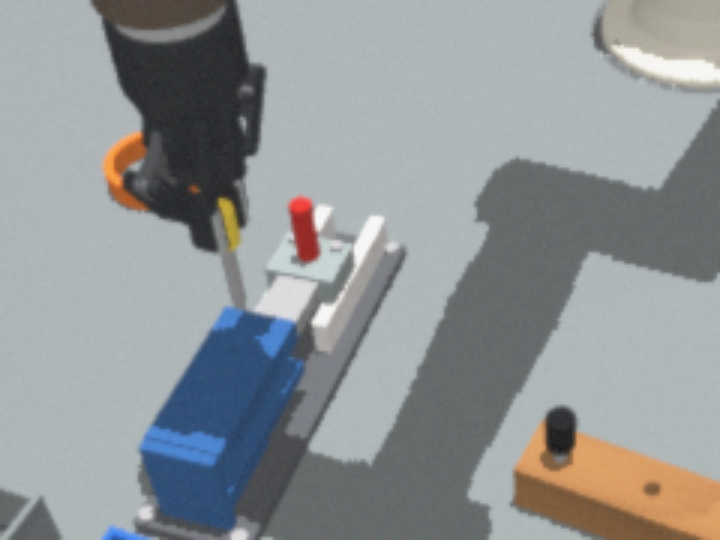

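The pin hangs upright in the fingers. In the wrist view its head is at (320,322), the tip at about (321,258) and the hole at (320,226). The scene crop shows the pin beside the blue clevis.

Run:
```python
from h import *
np.set_printoptions(linewidth=220)
d=dict(np.load("wrist3.npz"));f=d["frame"].astype(int);r,g,b=f[...,0],f[...,1],f[...,2]
m=(r>110)&(g>90)&(b<70);c,s,l=cen(m,(270,250,370,400));print(c,s)
rows=np.where(l.any(1))[0]
print([(v,np.where(l[v])[0].min(),np.where(l[v])[0].max()) for v in rows[::5]])
print(r[217:234,308:332]);print(r[252:288:2,308:334])
bot=rows.max(); w=l.sum(1).max()
for wd in(w,): print("head top", ray(d,c[0],bot+.5-w/2*.97,227).round(1))
print("hole",ray(d,320,227,90).round(1),"tip@135",ray(d,321,259,135).round(1), -d["R"].T@d["t"])
```

```text
[319.72630137 324.63534247] [ 293  283   55   81 3650]
[(np.int64(283), np.int64(321), np.int64(322)), (np.int64(288), np.int64(306), np.int64(334)), (np.int64(293), np.int64(300), np.int64(339)), (np.int64(298), np.int64(298), np.int64(342)), (np.int64(303), np.int64(297), np.int64(343)), (np.int64(308), np.int64(296), np.int64(343)), (np.int64(313), np.int64(295), np.int64(344)), (np.int64(318), np.int64(295), np.int64(345)), (np.int64(323), np.int64(294), np.int64(346)), (np.int64(328), np.int64(293), np.int64(346)), (np.int64(333), np.int64(293), np.int64(347)), (np.int64(338), np.int64(293), np.int64(347)), (np.int64(343), np.int64(293), np.int64(346)), (np.int64(348), np.int64(294), np.int64(345)), (np.int64(353), np.int64(297), np.int64(343)), (np.int64(358), np.int64(302), np.int64(336)), (np.int64(363), np.int64(314), np.int64(324))]
[[ 37  33  32  35  35  37  38  34  35  36  36  34  35  28  31  36  37  33  35  36  38  36  37  32]
 [ 32  35  33  31  31  35  36  32  34  32  31  32  35  34  33  33  35  31  34  34  35  37  35  38]
 [ 33  35  35  35  36  32  37  35  35  35  38  
[... 2800 characters left out ...]
  92  91  96 134 154 156 156]
 [ 88  86  90  89  90  89  92  92  93  92  94  95  93  93  94  93  93  92  94  91  90  97 129 149 156 155]
 [ 84  85  87  89  89  94  92  92  95  95  91  92  92  95  94  94  94  94  94  93  92  95 123 149 156 157]
 [ 89  85  90  90  91  94  90  95  95  93  95  94  97  97  99  96  93  93  93  92  91  95 118 149 157 154]
 [ 89  92  92  95  99 107 109 115 128 135 133 135 136 139 142 136 134 126 109 102  95  97 119 147 156 156]
 [106 132 138 141 145 144 144 146 147 146 147 146 147 147 150 149 147 147 145 145 139 140 140 148 151 151]]
head top [ 630.9 -166.2  227. ]
hole [ 630.5 -175.    90. ] tip@135 [ 630.  -165.7  135. ] [ 631.29121237 -234.44984405  344.58966996]
```

Run:
```python
from h import *
d=dict(np.load("wrist3.npz"));rz=d["range_z"]
for u,v in((320,345),(320,335),(320,325),(320,310),(320,300),(320,290),(320,275),(320,262),(340,225)):
    X=(np.array([(u-d["cx"])/d["fx"],(v-d["cy"])/d["fy"],1])*rz[v,u]-d["t"])@d["R"];print(u,v,rz[v,u].round(1),X.round(1))
```

```text
320 345 134.1 [ 630.8 -162.2  225.9]
320 335 132.1 [ 630.8 -166.7  226.7]
320 325 131.4 [ 630.8 -170.6  226.3]
320 310 130.9 [ 630.9 -176.   225.2]
320 300 140.0 [ 630.8 -175.6  215.9]
320 290 150.2 [ 630.8 -175.3  205.4]
320 275 182.1 [ 630.7 -169.9  173.7]
320 262 202.5 [ 630.7 -169.7  152.5]
340 225 261.7 [ 616.1 -176.3   89.1]
```

```bash
python3 -m jog '[[[-0.003,-0.091,0],[0,0,0],1],[[-0.003,-0.091,-0.2],[0,0,0],1],[[-0.003,-0.091,-0.38],[0,0,0],1],[[-0.003,-0.091,-0.38],[0,0,0],1],[[-0.003,-0.091,-0.38],[0,0,0],1]]' 
python3 -m jog '[[[0,0,-0.02],[0,0,0],1],[[0,0,-0.04],[0,0,0],1],[[0,0,-0.06],[0,0,0],1],[[0,0,-0.08],[0,0,0],1],[[0,0,-0.1],[0,0,0],1],[[0,0,-0.1],[0,0,0],1]]'
```

```text
clock: 6.7
position: [630.4, -173.9, 165.6]
ee_rot: [0.708, -0.706, 0.0, 0.0]
contact_force: [0.6, 0.0, -0.6]
gripper_width: 20.4
grasp_force: 59.6
clock: 7.3
position: [629.9, -174.0, 154.9]
ee_rot: [0.707, -0.707, -0.0, 0.0]
contact_force: [-0.1, 0.9, -2.1]
gripper_width: 20.3
grasp_force: 59.6
```

```bash
python3 -m jog '[[[0,0,-0.02],[0,0,0],1],[[0,0,-0.04],[0,0,0],1],[[0,0,-0.06],[0,0,0],1],[[0,0,-0.06],[0,0,0],1]]'
```

```text
clock: 7.7
position: [630.2, -173.7, 149.0]
ee_rot: [0.707, -0.707, -0.0, -0.0]
contact_force: [-0.1, 1.4, -1.3]
gripper_width: 19.7
grasp_force: 59.7
```

```bash
python3 -m jog '[[[0,0,-0.02],[0,0,0],1],[[0,0,-0.04],[0,0,0],1],[[0,0,-0.06],[0,0,0],1],[[0,0,-0.06],[0,0,0],1]]'
python3 -m jog '[[[0,0,-0.02],[0,0,0],1],[[0,0,-0.04],[0,0,0],1],[[0,0,-0.06],[0,0,0],1],[[0,0,-0.06],[0,0,0],1]]'
```

```text
clock: 8.1
position: [630.2, -173.8, 142.9]
ee_rot: [0.707, -0.707, -0.0, -0.0]
contact_force: [0.6, 2.4, -2.2]
gripper_width: 20.2
grasp_force: 59.7
clock: 8.5
position: [630.2, -173.8, 137.0]
ee_rot: [0.707, -0.707, -0.0, -0.0]
contact_force: [0.7, 2.5, -0.8]
gripper_width: 20.3
grasp_force: 59.7
```

```bash
python3 -m jog '[[[0,0.003,-0.015],[0,0,0],1],[[0,0.003,-0.03],[0,0,0],1],[[0,0.003,-0.03],[0,0,0],1]]'
python3 -m jog '[[[0,0,0],[0,0,0],-1],[[0,0,0],[0,0,0],-1],[[0,0,0],[0,0,0],-1],[[0,0,0],[0,0,0],-1],[[0,0,0],[0,0,0],-1],[[0,0,0],[0,0,0],-1],[[0,0,0],[0,0,0],-1]]'
python3 -m jog '[[[0,0,0.2],[0,0,0],-1],[[0,0,0.5],[0,0,0],-1],[[0,0,0.8],[0,0,0],-1],[[0,0,0.8],[0,0,0],-1]]'
python3 - <<'E'
from bench import *
from h import *
d=get_image("wrist");np.savez("w4.npz",**d);cv2.imwrite(f"pics/w4.png",d["frame"][:,:,::-1])
E
```

```text
clock: 8.8
position: [630.1, -173.7, 134.1]
ee_rot: [0.707, -0.707, -0.0, -0.0]
contact_force: [0.4, 1.2, -0.2]
gripper_width: 19.8
grasp_force: 59.8
clock: 9.5
position: [630.1, -173.7, 134.3]
ee_rot: [0.707, -0.707, 0.0, 0.0]
contact_force: [0.9, 1.1, -0.2]
gripper_width: 85.4
grasp_force: 0.0
clock: 9.9
position: [632.7, -174.3, 220.0]
ee_rot: [0.708, -0.706, 0.004, -0.003]
contact_force: [0.3, -0.6, 1.1]
gripper_width: 85.4
grasp_force: 0.0
```

View pics/w4.png

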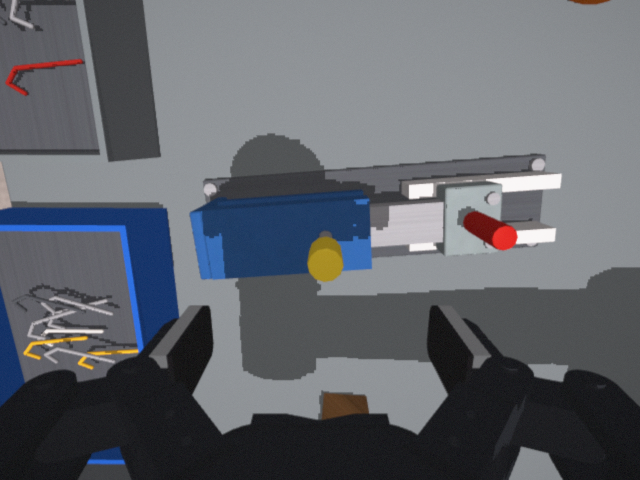

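The pin now stands in the hole, with its head at (325,258). The handle top is at (503,237). Next I'll go over the handle and grip it.

```bash
python3 -m jog '[[[-0.4,-0.04,0],[0,0,0],-1],[[-0.8,-0.08,0],[0,0,0],-1],[[-1,-0.092,0],[0,0,0],-1],[[-1,-0.092,0],[0,0,0],-1]]' >/dev/null
python3 -m jog '[[[-0.2,0,-0.1],[0,0,0],-1],[[-0.2,0,-0.22],[0,0,0],-1],[[-0.2,0,-0.22],[0,0,0],-1],[[-0.2,0,-0.22],[0,0,0],-1]]'
```

```text
clock: 10.75
position: [510.9, -182.9, 191.7]
ee_rot: [0.708, -0.707, -0.0, 0.0]
contact_force: [0.1, 0.5, -0.0]
gripper_width: 85.6
grasp_force: 0.0
```

```bash
python3 -m jog '[[[0,0,-0.4],[0,0,0],-1],[[0,0,-0.75],[0,0,0],-1],[[0,0,-1.0],[0,0,0],-1],[[0,0,-1.0],[0,0,0],-1],[[0,0,-1.0],[0,0,0],-1]]'
python3 -m jog '[[[0,0,0],[0,0,0],1],[[0,0,0],[0,0,0],1],[[0,0,0],[0,0,0],1],[[0,0,0],[0,0,0],1],[[0,0,0],[0,0,0],1],[[0,0,0],[0,0,0],1],[[0,0,0],[0,0,0],1],[[0,0,0],[0,0,0],1],[[0,0,0],[0,0,0],1],[[0,0,0],[0,0,0],1]]'
```

```text
clock: 11.25
position: [511.4, -183.1, 92.8]
ee_rot: [0.708, -0.706, 0.0, 0.0]
contact_force: [1.9, -0.7, 0.5]
gripper_width: 85.5
grasp_force: 0.0
clock: 12.25
position: [510.1, -182.9, 93.0]
ee_rot: [0.708, -0.707, 0.0, 0.0]
contact_force: [-2.0, 1.4, 5.3]
gripper_width: 16.2
grasp_force: 58.4
```

```bash
python3 -m jog '[[[-0.02,-0.0015,0],[0,0,0],1],[[-0.04,-0.003,0],[0,0,0],1],[[-0.06,-0.0046,0],[0,0,0],1],[[-0.08,-0.006,0],[0,0,0],1],[[-0.1,-0.0076,0],[0,0,0],1],[[-0.11,-0.0084,0],[0,0,0],1]]'
python3 -m jog '[[[-0.015,-0.0011,0],[0,0,0],1],[[-0.03,-0.0023,0],[0,0,0],1],[[-0.03,-0.0023,0],[0,0,0],1]]'
```

```text
clock: 12.85
position: [500.9, -183.7, 93.0]
ee_rot: [0.708, -0.707, 0.002, -0.001]
contact_force: [4.6, 1.5, 3.6]
gripper_width: 16.0
grasp_force: 58.7
clock: 13.15
position: [497.4, -183.9, 93.0]
ee_rot: [0.708, -0.707, 0.001, -0.001]
contact_force: [4.1, 3.1, 4.4]
gripper_width: 16.5
grasp_force: 58.8
```

```bash
python3 -m jog '[[[-0.007,-0.0005,0],[0,0,0],1],[[-0.014,-0.001,0],[0,0,0],1],[[-0.02,-0.0015,0],[0,0,0],1]]'
```

```text
clock: 13.45
position: [495.2, -184.1, 93.0]
ee_rot: [0.708, -0.707, 0.001, -0.001]
contact_force: [3.8, 3.0, 5.1]
gripper_width: 16.3
grasp_force: 58.9
```

```bash
python3 -m jog '[[[-0.007,-0.0005,0],[0,0,0],1],[[-0.014,-0.001,0],[0,0,0],1],[[-0.02,-0.0015,0],[0,0,0],1]]'
```

```text
clock: 13.75
position: [492.8, -184.3, 93.0]
ee_rot: [0.708, -0.707, 0.001, -0.001]
contact_force: [2.5, 3.0, 5.5]
gripper_width: 16.6
grasp_force: 58.9
```

```bash
python3 -m jog '[[[-0.007,-0.0005,0],[0,0,0],1],[[-0.014,-0.001,0],[0,0,0],1],[[-0.02,-0.0015,0],[0,0,0],1]]'
```

```text
clock: 14.05
position: [490.8, -184.4, 93.0]
ee_rot: [0.708, -0.707, 0.001, -0.001]
contact_force: [3.1, 3.7, 6.4]
gripper_width: 16.7
grasp_force: 58.9
```

```bash
python3 -m jog '[[[-0.007,-0.0005,0],[0,0,0],1],[[-0.014,-0.001,0],[0,0,0],1],[[-0.02,-0.0015,0],[0,0,0],1]]'
```

```text
clock: 14.35
position: [488.7, -184.6, 93.0]
ee_rot: [0.708, -0.707, 0.001, -0.0]
contact_force: [2.8, 2.6, 6.4]
gripper_width: 16.5
grasp_force: 59.1
```

```bash
python3 -m jog '[[[-0.007,-0.0005,0],[0,0,0],1],[[-0.014,-0.001,0],[0,0,0],1],[[-0.02,-0.0015,0],[0,0,0],1]]'
```

```text
clock: 14.65
position: [486.7, -184.7, 93.0]
ee_rot: [0.708, -0.707, 0.001, -0.0]
contact_force: [3.9, 2.0, 6.6]
gripper_width: 16.5
grasp_force: 59.1
```

```bash
python3 -m jog '[[[-0.007,-0.0005,0],[0,0,0],1],[[-0.014,-0.001,0],[0,0,0],1],[[-0.02,-0.0015,0],[0,0,0],1]]'
```

```text
clock: 14.95
position: [486.1, -184.8, 93.0]
ee_rot: [0.708, -0.706, 0.002, -0.001]
contact_force: [7.8, 2.4, 2.3]
gripper_width: 16.6
grasp_force: 58.7
```

The bar caught: 2 mm was commanded, it moved 0.6 mm, and the force rose to 7.8 N. I'll ease off and check the pin's height.

```bash
python3 -m jog '[[[0.008,0.0006,0],[0,0,0],1],[[0.012,0.0009,0],[0,0,0],1],[[0.012,0.0009,0],[0,0,0],1]]'
python3 - <<'E'
from bench import *
from h import *
for n in("top","scene"):
    d=get_image(n);f=d["frame"].astype(int);r,g,b=f[...,0],f[...,1],f[...,2];rz=d["range_z"]
    V,U=np.mgrid[0:480,0:640];P=np.stack([(U-d["cx"])/d["fx"]*rz,(V-d["cy"])/d["fy"]*rz,rz],-1);X=(P-d["t"])@d["R"]
    m=(r>120)&(g>100)&(b<90)&(np.hypot(X[...,0]-630,X[...,1]+174)<25)
    if m.sum(): print(n,m.sum(),np.median(X[m],0),np.percentile(X[m][:,2],[2,50,98]))
E
```

```text
clock: 15.25
position: [486.1, -184.8, 93.0]
ee_rot: [0.708, -0.707, 0.001, -0.001]
contact_force: [3.4, 2.6, 6.4]
gripper_width: 16.4
grasp_force: 59.0
top 69 [ 629.12719819 -171.68326449  119.6920082 ] [110.01409487 119.6920082  125.0680527 ]
scene 83 [ 637.94399836 -165.10709083  104.28075588] [ 89.1133128  104.28075588 117.63348972]
```

```bash
python3 -m jog '[[[0,0,0],[0,0,0],-1],[[0,0,0],[0,0,0],-1],[[0,0,0],[0,0,0],-1],[[0,0,0],[0,0,0],-1],[[0,0,0],[0,0,0],-1],[[0,0,0],[0,0,0],-1],[[0,0,0],[0,0,0],-1]]' && python3 -m jog '[[[0,0,0.3],[0,0,0],-1],[[0,0,0.7],[0,0,0],-1],[[0,0,1],[0,0,0],-1],[[0,0,1],[0,0,0],-1],[[0,0,1],[0,0,0],-1]]' && python3 -m jog '[[[0.4,0,0],[0,0,0],-1],[[0.9,0,0],[0,0,0],-1],[[1,0.05,0],[0,0,0],-1]]' >/dev/null && python3 -m jog '[[[0.44,0.06,0],[0,0,0],-1],[[0.44,0.06,0],[0,0,0],-1],[[0.44,0.06,0],[0,0,0],-1],[[0.44,0.06,0],[0,0,0],-1]]'
python3 - <<'E'
from bench import *
from h import *
d=get_image("wrist");np.savez("w5.npz",**d);cv2.imwrite(f"pics/w5.png",cv2.resize(d["frame"][150:350,180:480,::-1],None,fx=2.5,fy=2.5))
rz=d["range_z"];f=d["frame"].astype(int);r,g,b=f[...,0],f[...,1],f[...,2]
V,U=np.mgrid[0:480,0:640];P=np.stack([(U-d["cx"])/d["fx"]*rz,(V-d["cy"])/d["fy"]*rz,rz],-1);X=(P-d["t"])@d["R"]
m=(r>100)&(g>80)&(b<90)&(np.hypot(X[...,0]-630,X[...,1]+174)<25)
print(m.sum(),np.percentile(X[m],[1,20,50,80,99],axis=0).round(1))
l=(b>80)&(b>g+35)&(r<90)&(abs(X[...,2]-90)<8)&(np.hypot(X[...,0]-630,X[...,1]+174)<35);print("blue z",np.percentile(X[l][:,2],[10,50,90]))
E
```

```text
clock: 16.05
position: [485.2, -184.8, 92.3]
ee_rot: [0.707, -0.707, -0.0, 0.0]
contact_force: [0.4, -0.1, -0.8]
gripper_width: 85.2
grasp_force: 0.0
clock: 16.55
position: [485.3, -184.6, 192.8]
ee_rot: [0.707, -0.707, 0.0, -0.001]
contact_force: [-0.7, 1.5, -0.8]
gripper_width: 85.4
grasp_force: 0.0
clock: 17.25
position: [628.0, -173.7, 191.2]
ee_rot: [0.707, -0.707, -0.001, 0.001]
contact_force: [-0.7, -0.6, -0.6]
gripper_width: 85.4
grasp_force: 0.0
1182 [[ 620.6 -184.4   92.9]
 [ 625.4 -182.5  113.1]
 [ 630.7 -176.7  119.5]
 [ 635.9 -170.   120.1]
 [ 640.5 -161.6  121.3]]
blue z [88.95220383 89.79342133 90.62106279]
```

View pics/w5.png

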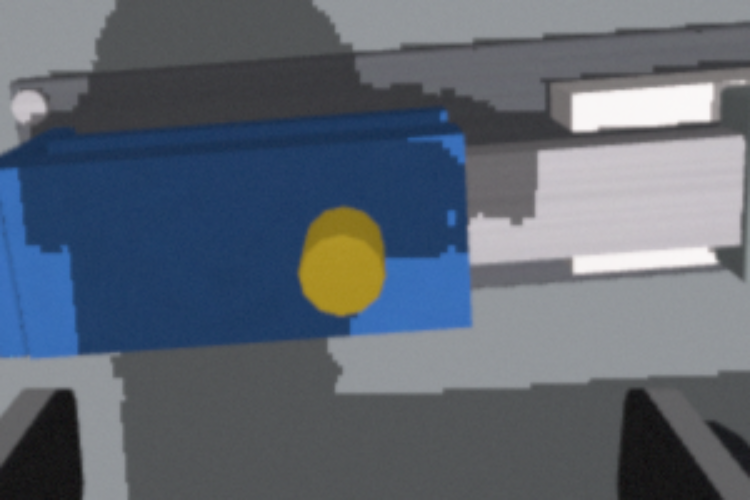

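The crop shows the yellow head at about (342,265) seated on the blue top with no shank showing. Its top measures 30 mm above the blue face, so it is fully home, and the gripper is clear.

```bash
python3 -c "
from bench import *
print(job_done())"
```

```text
the job is handed in; nothing more can be done
None
```

The long yellow-headed pin dropped fully home when the bar's hole lined up, the bar is coupled to the blue clevis, everything is released, and the job was handed in at about 17 s on the robot's clock.

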